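# Hold a round flask down on a vortex mixer

### The job

Turn the mixer's speed knob fully anticlockwise (seen from above) to its end stop. Then take the round flask out of its cork ring, set it upright in the mixer's sprung ring cradle and press it down, by pushing on the flask, until the cradle is at or near the bottom of its travel. Finish while holding: still touching the flask and keeping it upright and the cradle compressed, do not let go; do not ram the glass, and leave the conical flask, the beaker and the dishes where they stand.

Things in the scene. Friction and masses are not known exactly. Their poses are not given: they have to be found in the camera images.
- mixer: vortex mixer, a low off-white box 250 x 150 mm (x by y) with a flat deck 85 mm above the bench, fixed to the bench; origin at the centre of its underside, z up, its x axis runs along its length from the knob end to the cradle end. The knob axis is at x = -65 mm, y = 0 and the cradle axis at x = +55 mm, y = 0 in this frame
- speed_knob (a joint): angle of the speed knob (rad): 0 at the fully anticlockwise end stop, grows as it turns clockwise seen from above, 4.5 at the other stop; light friction of about 0.04 N m, stays where left. At 0 its grip bar lies along the mixer's x axis, the white mark on the bar pointing away from the cradle, at the longest dial tick
- speed_knob_grip (a point): black speed knob: a 44 mm disc, 8 mm thick, carrying an upright grip bar 42 mm long, 14 mm thick, 32 mm high (its top 44 mm above the deck). This point is on the knob's vertical axis, 37 mm above the deck and 7 mm below the top of the bar; x runs along the bar (turning with it), the white mark on the -x half
- cradle (a joint): how far the sprung ring cradle is pressed down (m): 0 at the top, 0.015 at the bottom stop. The spring starts at 3 N and reaches 15 N at the bottom; the flask's own weight does not move it
- cradle_top (a point): centre of the top edge of the cradle, a black ring 72 mm outside, 52 mm inside, 18 mm high, on a coil spring; at rest its top is 42 mm above the deck. It slides vertically (this point goes down with it). The round bulb seats on its inner edge, the bulb's centre then about 19 mm above this point
- cork_ring: cork ring in which the flask stands, 84 mm outside, 48 mm inside, 26 mm high, fixed to the bench; origin at the centre of its underside
- flask: round-bottomed flask of amber glass with a white stopper, 126 mm tall in all, about 0.16 kg, loose: bulb 64 mm in diameter, straight neck 22 mm in diameter from 62 to 112 mm up, lip 27 mm in diameter from 112 to 116 mm, stopper 20 mm in diameter above. Origin at the lowest point of the bulb, z along the neck. It turns freely about z
- flask_neck (a point): middle of the flask's neck, on its axis, 88 mm above the bulb's lowest point: where to grip it
- flask_bulb (a point): centre of the flask's round bulb, 32 mm above its lowest point and 56 mm below point flask_neck
- conical: bystander: stoppered flat-bottomed conical flask of the same amber glass, 72 mm across, 110 mm tall; origin at the centre of its underside
- beaker: bystander: clear glass beaker 66 mm across, 85 mm tall; origin at the centre of its underside
- dishes: bystander: stack of three flat dishes 90 mm across, 45 mm tall in all; origin at the centre of its underside
Mind the look-alikes: they are no part of the job. What is shaped like the flask but black or yellow is not meant.

How it is judged (in metres and radians):
On the way, in this order (a step that is already met when the one before it is completed fails the run):
1. the speed knob is at its anticlockwise end stop, with the cradle not yet pressed (value of joint speed_knob below 0.08 rad and value of joint cradle below 0.002 m), for 0.2 s.
2. the flask has been lifted clear of its cork ring (z of flask_bulb in the frame of cork_ring above 0.08 m and contact force between flask and cork_ring below 0.01 N), for 0.1 s.
3. the flask is seated in the cradle and presses it down (value of joint cradle above 0.009 m and horizontal distance between flask_bulb and cradle_top below 0.006 m), for 0.2 s.
At the end, for the whole second after the job is handed in: Knob within 0.08 rad of its anticlockwise stop; bulb seated in the cradle, centred within 6 mm; flask within 0.2 rad of upright and still; cradle at least 9 mm down of 15, pressed through the flask with over 6 N; gripper still touching the flask (all of step 3 and value of joint speed_knob below 0.08 rad and distance between flask_bulb and cradle_top below 0.026 m and angle between flask's own z axis and vertical below 0.2 rad and contact force between flask and cradle above 6 N and (contact force between flask and the fingers above 2 N or contact force between flask and the arm above 2 N) and linear speed of flask below 0.02 m/s); the arm keeps its last pose, push and grip.
It fails at once if the flask is rammed into the cradle with more than 80 N (contact force between flask and cradle above 80 N).
It fails at once if the conical flask is displaced by 30 mm or tipped (distance of conical from where it was at the start of the episode above 0.03 m or angle between conical's own z axis and vertical above 0.4 rad).
It fails at once if the beaker is displaced by 30 mm or tipped (distance of beaker from where it was at the start of the episode above 0.03 m or angle between beaker's own z axis and vertical above 0.4 rad).
It fails at once if the dishes are displaced by 30 mm or tipped (distance of dishes from where it was at the start of the episode above 0.03 m or angle between dishes's own z axis and vertical above 0.4 rad).
It also fails if it takes over 72 s, if anything falls off the work surface, if the arm or the gripper's body presses on something with over 40 N, if the wrist force passes 120 N, or if a joint passes its speed limit or range.

### The arm

A 6-joint arm with a two-finger parallel gripper is mounted at the origin on the work surface. World frame = base frame: x ahead of the robot, y to its left, z up, the work surface at z = 0. Lengths are in mm, angles in rad, forces in N, time in s.
With the tool pointing down it reaches from about 300 to 775 mm from the base axis. Payload 14.6 kg.
Tool frame: the origin (TCP) lies between the finger pads; the fingertips stand 25 mm ahead of it and the grasp point (between the pads) lies 6 mm ahead of it; z points along the fingers, y is the line along which they close (so a half turn about z gives the same grasp; the last joint's range is limited). The gripper opens to 94 mm and grips with 3 to 60 N. Pads are 16 mm wide; open, the fingers measure 119 mm over their backs; the gripper's body (75 mm by 177 mm) begins 78 mm behind the grasp point.
Start: joints at [-0.067, 0.3, 1.521, -0, 1.321, -0.067], TCP at [549.99, -0.002, 230.446] pointing down, gripper open.
Joint ranges: [-3.03, 3.03], [-0.79, 2.21], [0.23, 2.52], [-1.04, 4.18], [0, 3.07], [-2.55, 2.55]. Speed limits (rad/s): [2.22, 2.22, 2.57, 3.14, 3.14, 3.14].

### API

Orientations are given as [roll, pitch, yaw] about the fixed x, y, z axes, in that order (R = Rz(yaw) Ry(pitch) Rx(roll)).
In Python, from cell import manip gives the robot as it stands. The module is installed in compiled form; this text tells all that it offers.
- The arm moves only by the tool step_arm, never from a script. Its argument "series" is one flat list of numbers, 5 for each row, row after row: the shift along the world's x, y, z in mm, then the turn about the world's z in rad, then the closure, from 0 (fully open) to 1 (shut). In form: [dx, dy, dz, spin, jaw, dx, dy, dz, spin, jaw, ...]. A call has 1 to 20 rows; each row shifts and turns the commanded pose from where the row before left it; what a row does not reach is not made up. A row lasts 1/8 s, in which the tool goes at most 62.5 mm and 10.7 degrees, less where a joint would pass 70% of its speed; a pose out of reach is approached as far as the arm can. A call is refused whole if a number of a shift passes 62.5 or a number of a turn 0.188, either way. A call with a gripper value outside its range is refused whole. The fingers move at their own pace and stop on an object; "squeeze" is the grip in N (left out, the last holds). Time passes only in rows, so rows that do not move let the fingers close. It gives the time, the measured TCP pose, the force, the opening and the grip force at its end, in the units of the state.
- manip.read_state(): the state, without advancing time (a new reading comes with each control period).
- manip.camera(name): name is "scene" or "side" or "wrist"; returns (picture, depth): 480x640x3 uint8, blue, green, red; 480x640 float32, mm along the optical axis (not along the pixel's ray), 0 where there is no reading.
- manip.camera_info(name): a dict with "fovy" (degrees; the focal length in pixels is half the picture's height over the tangent of half this angle, whatever the lens; pixels are square), "cx", "cy" (the principal point, pixels), "k1" (the pictures are not rectified: a ray, as slopes to the right and down, at radius r is drawn at 1 + k1 r^2 times it, then the intrinsics apply), "eye" and "orientation" of the camera in the world. Camera axes: x right, y down, z forward; pixel columns grow to the right and rows downward; lengths in mm; the calibration is good to about 2 mm. A picture is of the moment at which its call begins: read the wrist's pose just before it. camera_info takes no time and is no camera call; for the wrist camera it gives the pose at the moment of the call.
- manip.sign_off(): hands the job in; it is judged then, once.
The state is a dict: "clock": time; "joints": joint angles; "qd": joint speeds; "effort": joint torques, N m; "eef_pos": TCP position; "eef_rot": TCP orientation; "wrist_force": force on the tool from outside, world axes, zero at the start; "moment": the same for the moment, N m; "finger_gap": finger opening in mm; "finger_force": force on a finger pad.
Only numpy, scipy, OpenCV 4.12 (cv2) and the standard library are available. Lean on these libraries where they do the work, as an engineer would, in place of code of your own. Each camera call takes 0.05 s, during which the arm holds its last target. There are 200 camera calls.

## Working session

There is one attempt and no reset: what is moved stays moved. The work goes in short steps, Python scripts to look and compute and a tool call to move; the robot and the scene stay as the last step left them, time stands still between calls to the robot, and variables do not carry over. Pictures are saved under pics/ and viewed, at most 10 in all, crops included, and the job is handed in when it is done.

Besides the shell and the picture viewer there is one more tool, called as name(argument=value, ...) on one line, values as JSON. step_arm: Moves the arm, as the interface text tells. Its arguments: {"type":"object","properties":{"series":{"type":"array"},"squeeze":{"type":"number"}},"required":["series"]}

```bash
mkdir -p pics
cat > h.py <<'E'
import numpy as np, cv2
from scipy.spatial.transform import Rotation as R
from cell import manip
def cam(n):
    i=manip.camera_info(n); p,d=manip.camera(n); return p,d,i
def pts(uv,i,depth=None,z=None):
    uv=np.atleast_2d(np.array(uv,float)); f=240/np.tan(np.radians(i['fovy'])/2)
    d=(uv-[i['cx'],i['cy']])/f; s=d.copy()
    for _ in range(20): s=d/(1+i['k1']*(s**2).sum(1,keepdims=True))
    r=np.c_[s,np.ones(len(s))]
    o=np.array(i['orientation'],float)
    M=o if o.shape==(3,3) else (R.from_euler('xyz',o).as_matrix() if o.size==3 else R.from_quat(o).as_matrix())
    w=r@M.T; e=np.array(i['eye'])
    t=np.asarray(depth,float).reshape(-1) if depth is not None else (z-e[2])/w[:,2]
    return e+w*t[:,None]
def cloud(d,i):
    v,u=np.mgrid[:480,:640]; return pts(np.c_[u.ravel(),v.ravel()],i,depth=d.ravel()).reshape(480,640,3)
E
python3 - <<'E'
from h import *
for n in ['scene','side']:
    p,d,i=cam(n); print(n,i); cv2.imwrite(f'pics/{n}0.png',p); np.savez(f'{n}0.npz',p=p,d=d,c=cloud(d,i))
print(manip.read_state())
E
```

```text
scene {'fovy': 42.661131691645835, 'cx': 326.37259647878346, 'cy': 236.95183101910374, 'k1': -0.09159661301684292, 'eye': array([1271.57700857,  898.85501547,  892.86999465]), 'orientation': array([-2.20098159, -0.02267141,  2.47116703])}
side {'fovy': 55.55938243487983, 'cx': 322.32523027192144, 'cy': 243.57702831446142, 'k1': -0.058606579641350035, 'eye': array([ 373.71808971, -811.8298392 ,  691.03819804]), 'orientation': array([-2.12585911,  0.00866557, -0.26176823])}
{'clock': 0.1, 'joints': array([-6.65981194e-02,  3.00398178e-01,  1.52151411e+00,  2.72434107e-05,
        1.32069051e+00, -6.66048607e-02]), 'qd': array([-1.16244596e-03, -1.47595904e-05, -2.19062951e-03, -6.49405923e-04,
       -1.56496900e-03,  1.32281141e-03]), 'effort': array([ 1.84928511e-03, -5.32644153e+01, -3.53284299e+01,  7.10431044e-02,
        2.34944851e-02, -7.30603051e-05]), 'eef_pos': array([5.49794369e+02, 1.83139546e-02, 2.29954647e+02]), 'eef_rot': array([-3.14058651e+00, -9.35610560e-05,  1.57079626e+00]), 'wrist_force': array([-0.72100036, -0.67788698, -0.64454838]), 'moment': array([-0.00251998, -0.03706854, -0.01165895]), 'finger_force': 0.0, 'finger_gap': 93.92557054083608}
```

View pics/scene0.png

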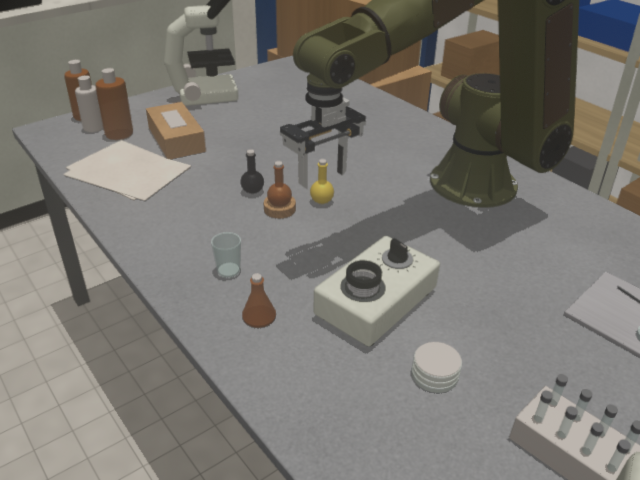

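View pics/side0.png

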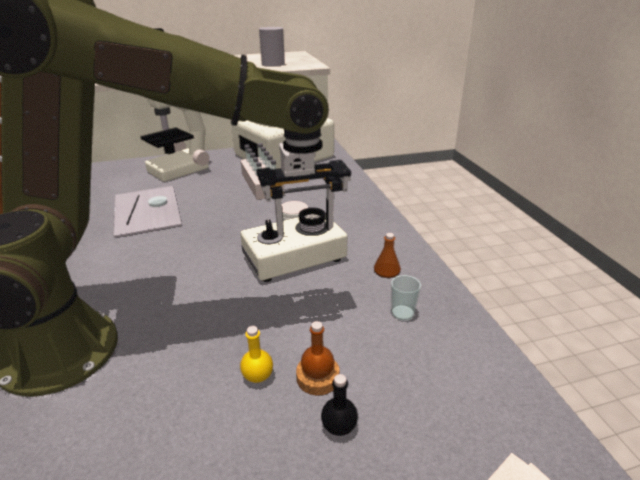

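Scene view: the amber flask in its cork is at (280,190), with the black one at (252,180) and the yellow at (322,190). The knob is at (398,253) and the cradle at (364,275). In the side view the flask is at (318,360), the knob at (268,233) and the cradle at (312,217).

Run:
```python
from h import *
S=manip.camera_info
for n,q in [('scene',dict(stopper=(279,165,126+8),knobtop=(399,243,129),cradle=(364,270,127),yel=(323,162,126),blk=(251,154,126),con=(257,279,110),beak=(227,240,85),dish=(438,357,45))),
            ('side',dict(stopper=(317,327,134),knobtop=(268,224,129),cradle=(312,215,127),yel=(253,331,126),blk=(340,380,126)))]:
    f=np.load(n+'0.npz'); i=S(n)
    for k,(u,v,z) in q.items():
        print(n,k,pts((u,v),i,z=z)[0].round(),f['c'][v,u].round())
# deck: points at z 78..92 
c=np.load('scene0.npz')['c']
m=(abs(c[...,2]-85)<4); m[:230]=0;m[360:]=0;m[:,:300]=0;m[:,450:]=0
m=cv2.morphologyEx(m.astype(np.uint8),cv2.MORPH_OPEN,np.ones((3,3)))
x=c[m>0][:,:2].astype(np.float32); print(len(x),cv2.minAreaRect(x),cv2.boxPoints(cv2.minAreaRect(x)))
```

```text
scene stopper [ 517. -215.  134.] [ 523. -206.  140.]
scene knobtop [498. 196. 129.] [498. 196. 129.]
scene cradle [615. 218. 127.] [595. 198. 104.]
scene yel [ 410. -173.  126.] [ 410. -174.  125.]
scene blk [ 535. -317.  126.] [ 533. -321.  124.]
scene con [788.  97. 110.] [787.  96. 109.]
scene beak [752. -80.  85.] [ 738. -106.   63.]
scene dish [603. 422.  45.] [604. 423.  46.]
side stopper [ 519. -215.  134.] [ 516. -224.  143.]
side knobtop [496. 193. 129.] [496. 191. 130.]
side cradle [615. 212. 127.] [623. 247. 108.]
side yel [ 407. -186.  126.] [ 407. -185.  126.]
side blk [ 525. -336.  126.] [ 525. -337.  127.]
3292 ((564.189208984375, 209.92953491210938), (250.35787963867188, 149.56503295898438), 11.2492094039917) [[426.8269  258.85583]
 [456.00354 112.16423]
 [701.5515  161.00323]
 [672.3749  307.69482]]
```

step_arm(series=[-12,49,5,0,0,-12,49,5,0,0,-13,49,5,0,0,-13,50,5,0,0,0,0,0,0,0,0,0,0,0,0])

```text
clock: 0.85
eef_pos: [500.0, 196.6, 250.1]
eef_rot: [-3.141, 0.0, 1.571]
wrist_force: [0.1, -0.4, -0.3]
finger_gap: 94.1
finger_force: 0.0
```

Run:
```python
from h import *
s=manip.read_state(); print(s['joints'],s['eef_pos'],s['eef_rot'])
p,d,i=cam('wrist'); print(i); cv2.imwrite('pics/w1.png',p); np.savez('w1.npz',p=p,d=d,c=cloud(d,i))
```

```text
[ 3.06514812e-01  2.56928958e-01  1.52957859e+00 -1.77975148e-04
  1.35570685e+00  3.06340529e-01] [500.00208317 196.58963534 250.10464156] [-3.14105228e+00  3.53258217e-04  1.57100874e+00]
{'fovy': 70.57051017017767, 'cx': 319.044451285515, 'cy': 240.6945152938065, 'k1': -0.053194906443685186, 'eye': array([499.9276686 , 263.843251  , 404.48916727]), 'orientation': array([ 2.90626616e+00,  7.15823980e-04, -4.11887023e-04])}
```

View pics/w1.png

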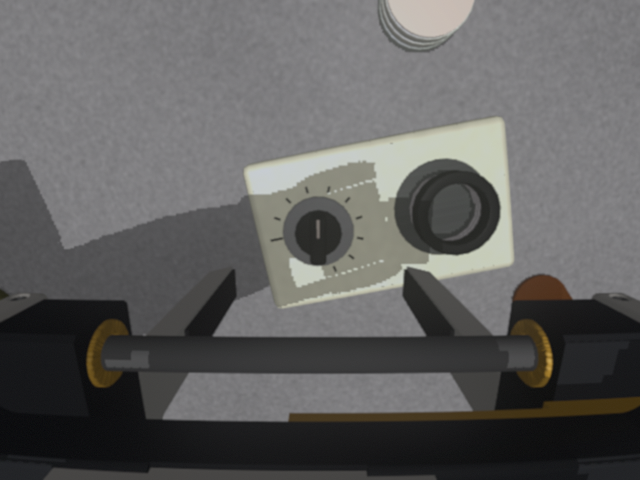

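Wrist view (up = +y): the knob disc is at (318,232) with the white mark at (318,228), so the bar lies along world y with its mark towards +y. The long tick is at (277,240). The knob therefore needs about +1.77 rad anticlockwise.

Run:
```python
from h import *
f=np.load('w1.npz'); c=f['c'];p=f['p'];i=None
m=(abs(c[...,2]-129)<5); m[:100]=0;m[275:]=0
for nm,a,b in [('knob',270,370),('cradle',390,510)]:
    q=m.copy(); q[:,:a]=0;q[:,b:]=0
    x=c[q].astype(np.float32); print(nm,len(x),x.mean(0),cv2.minAreaRect(x[:,:2]),np.median(x[:,2]),x.min(0),x.max(0))
g=p.min(2); w=(g>90); w[:215]=0;w[250:]=0;w[:,:305]=0;w[:,333:]=0
v,u=np.nonzero(w); print(len(u)); x=c[v,u]; x=x[abs(x[:,2]-129)<6]; print(len(x)); 
if len(x): print(x.mean(0),np.linalg.svd(x[:,:2]-x[:,:2].mean(0))[2][0])
d=m=(abs(c[...,2]-85)<4); m[:100]=0;m[310:]=0;m[:,:230]=0;m[:,520:]=0
print(cv2.minAreaRect(c[m][:,:2].astype(np.float32)))
```

```text
Traceback (most recent call last):
cv2.error: OpenCV(4.12.0) /io/opencv/modules/imgproc/src/convhull.cpp:143: error: (-215:Assertion failed) total >= 0 && (depth == CV_32F || depth == CV_32S) in function 'convexHull'
```

Run:
```python
from h import *
f=np.load('w1.npz'); c=f['c'];p=f['p'];K=np.ascontiguousarray
m=(abs(c[...,2]-129)<5); m[:100]=0;m[275:]=0
for nm,a,b in [('knob',270,370),('cradle',390,510)]:
    q=m.copy(); q[:,:a]=0;q[:,b:]=0
    x=c[q].astype(np.float32); print(nm,len(x),x.mean(0),cv2.minAreaRect(K(x[:,:2])),np.median(x[:,2]),x.min(0),x.max(0))
g=p.min(2); w=(g>90); w[:215]=0;w[250:]=0;w[:,:305]=0;w[:,333:]=0
v,u=np.nonzero(w); x=c[v,u]; x=x[abs(x[:,2]-129)<6]; print(len(x)); 
if len(x): print(x.mean(0),np.linalg.svd(x[:,:2]-x[:,:2].mean(0))[2][0])
m=(abs(c[...,2]-85)<4); m[:100]=0;m[310:]=0;m[:,:230]=0;m[:,520:]=0
print(cv2.minAreaRect(K(c[m][:,:2].astype(np.float32))))
```

```text
knob 799 [498.89948 198.36395 128.72577] ((498.77655029296875, 197.4937286376953), (13.608569145202637, 41.253395080566406), 0.2424009144306183) 128.8838 [492.0084  176.8597  124.01699] [505.65024 218.11736 131.45963]
cradle 2786 [615.7718  221.31862 126.96451] ((616.0661010742188, 220.22930908203125), (71.79866790771484, 70.58280181884766), 10.29614543914795) 127.03227 [580.2136  184.57776 124.01936] [652.23883 255.41003 129.87447]
34
[498.45740708 208.33277619 129.83272189] [-2.50531749e-04 -9.99999969e-01]
((562.37939453125, 209.87893676757812), (246.67308044433594, 147.40650939941406), 11.081303596496582)
```

step_arm(series=[-1,1,-30,0,0.5,0,0,-30,0,0.5,0,0,-30,0,0.5,0,0,-23,0,0.5,0,0,-10,0,0.5,0,0,0,0,1,0,0,0,0,1,0,0,0,0,1,0,0,0,0,1], squeeze=25)

```text
clock: 2.02
eef_pos: [498.9, 198.1, 128.1]
eef_rot: [3.142, -0.0, 1.571]
wrist_force: [-2.3, -1.1, 2.0]
finger_gap: 13.4
finger_force: 25.0
```

step_arm(series=[0,0,0,0.17,1,0,0,0,0.17,1,0,0,0,0.17,1,0,0,0,0.17,1,0,0,0,0.17,1,0,0,0,0.17,1,0,0,0,0.17,1,0,0,0,0.17,1,0,0,0,0.17,1,0,0,0,0.17,1,0,0,0,0.07,1,0,0,0,0,1,0,0,0,0,1])

```text
clock: 3.65
eef_pos: [498.0, 196.9, 128.0]
eef_rot: [-3.14, -0.003, -2.943]
wrist_force: [-11.7, -10.5, 11.9]
finger_gap: 14.0
finger_force: 25.0
```

Run:
```python
from h import *
s=manip.read_state(); print(s['joints'],s['eef_pos'],s['eef_rot'],s['moment'],s['finger_gap'])
```

```text
[ 3.08766029e-01  3.77598857e-01  1.67046621e+00 -1.47729190e-03
  1.09702207e+00 -1.46032832e+00] [497.9565362  196.90975142 127.99208799] [-3.13990314 -0.00332896 -2.94262114] [-1.93896325  2.28664279 -0.24389131] 14.0206422338262
```

step_arm(series=[0,0,0,0.05,1,0,0,0,0.03,1,0,0,0,0,1,0,0,0,0,1])

```text
clock: 4.15
eef_pos: [498.3, 197.0, 127.9]
eef_rot: [-3.14, -0.003, -2.863]
wrist_force: [-9.2, -9.3, 10.3]
finger_gap: 14.7
finger_force: 26.2
```

Run:
```python
from h import *
s=manip.read_state(); print(s['joints'],s['eef_pos'],s['eef_rot'],s['moment'],s['finger_gap'])
```

```text
[ 3.08691192e-01  3.77896770e-01  1.67019796e+00 -1.25339094e-03
  1.09615031e+00 -1.53991764e+00] [498.25848211 197.01556917 127.93354806] [-3.14039797e+00 -2.61706833e-03 -2.86320741e+00] [-1.70001978  1.68731521 -0.52960554] 14.711262690525075
```

step_arm(series=[0,0,0,0,0.4,0,0,0,0,0.4,0,0,0,0,0.4,0,0,35,0,0.4,0,0,45,0,0.3,0,0,45,0,0,0,0,15,0,0,0,0,0,0,0])

```text
clock: 5.15
eef_pos: [499.1, 198.1, 267.4]
eef_rot: [3.142, 0.001, -2.862]
wrist_force: [0.2, 0.6, -0.5]
finger_gap: 90.9
finger_force: 0.0
```

Run:
```python
from h import *
K=np.ascontiguousarray
p,d,i=cam('wrist');c=cloud(d,i); cv2.imwrite('pics/w2.png',p)
for nm,(x0,y0) in dict(knob=(499,197),cradle=(616,220)).items():
    m=(abs(c[...,2]-129)<5)&(np.hypot(c[...,0]-x0,c[...,1]-y0)<45)
    if m.sum()>50: x=c[m].astype(np.float32); print(nm,len(x),cv2.minAreaRect(K(x[:,:2])),np.median(x[:,2]))
m=(abs(c[...,2]-85)<4); m=cv2.morphologyEx(m.astype(np.uint8),cv2.MORPH_OPEN,np.ones((5,5)))>0
print(cv2.minAreaRect(K(c[m][:,:2].astype(np.float32))))
```

```text
knob 708 ((498.3029479980469, 197.220703125), (41.98313903808594, 13.953890800476074), 11.061494827270508) 128.81529
cradle 1011 ((616.251220703125, 219.43174743652344), (72.0248794555664, 56.91007614135742), 13.96970272064209) 126.88028
((562.4946899414062, 209.38973999023438), (247.71238708496094, 146.497802734375), 11.081072807312012)
```

View pics/w2.png

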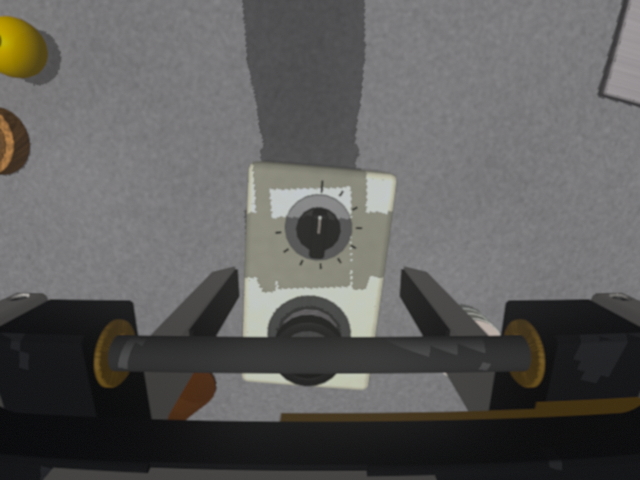

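The knob is at its stop: the bar is at 11.06° against the mixer's 11.08°, and the mark is at the long tick (322,187). Next, the flask.

step_arm(series=[2,-41,3,-0.115,0,2,-41,3,-0.115,0,2,-41,3,-0.115,0,2,-41,3,-0.115,0,2,-41,3,-0.115,0,2,-41,3,-0.115,0,2,-41,3,-0.115,0,2,-41,3,-0.115,0,2,-41,3,-0.115,0,2,-41,3,-0.115,0,0,0,0,0,0,0,0,0,0,0])

```text
clock: 6.7
eef_pos: [518.8, -211.4, 296.0]
eef_rot: [-3.141, -0.002, 2.272]
wrist_force: [0.0, 0.2, 0.3]
finger_gap: 94.0
finger_force: 0.0
```

Run:
```python
from h import *
s=manip.read_state(); print(s['joints'],s['eef_pos'],s['eef_rot'])
p,d,i=cam('wrist');c=cloud(d,i); cv2.imwrite('pics/w3.png',p); np.savez('w3.npz',p=p,d=d,c=c)
m=(c[...,2]>125)&(c[...,2]<150)&(np.hypot(c[...,0]-519,c[...,1]+212)<50)
x=c[m]; print(len(x)); print(x.mean(0),x.min(0),x.max(0)) if len(x) else 0
for n,(u,v) in dict(scene=(279,163),side=(317,325)).items(): print(pts((u,v),manip.camera_info(n),z=141))
```

```text
[-4.52459493e-01  2.83590520e-01  1.39047369e+00  2.29986928e-04
  1.46980109e+00 -1.15363880e+00] [ 518.80691006 -211.43048888  296.00942035] [-3.14088100e+00 -2.17043727e-03  2.27195141e+00]
581
[ 517.05169104 -214.12253065  136.66462492] [ 505.07670041 -228.56876686  126.54182518] [ 531.03331669 -202.33596765  142.54655802]
[[ 518.43457091 -212.90822791  141.        ]]
[[ 518.32262828 -217.01629933  141.        ]]
```

View pics/w3.png

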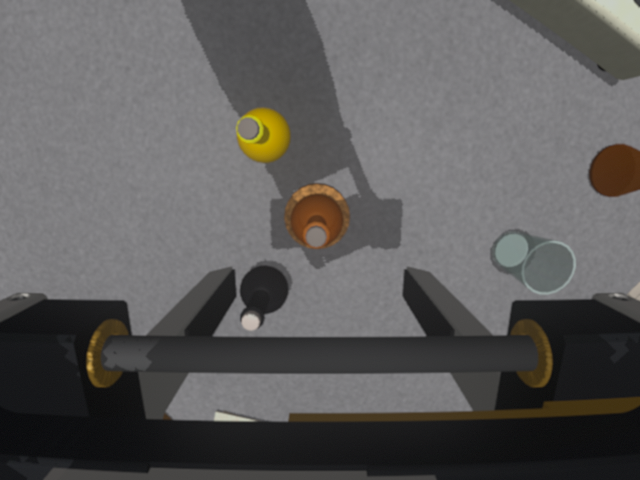

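The flask's stopper is at (316,235), lip centre about (518,-215.5), top about 141 mm high as expected. The black flask (263,288) and the yellow one (263,133) are both clear of the finger line.

step_arm(series=[-1,-4,-35,0,0.2,0,0,-40,0,0.3,0,0,-40,0,0.3,0,0,-40,0,0.3,0,0,-25,0,0.3,0,0,-7,0,0.3,0,0,0,0,0.3,0,0,0,0,0.8,0,0,0,0,0.8,0,0,0,0,1,0,0,0,0,1,0,0,0,0,1], squeeze=30)

```text
clock: 8.25
eef_pos: [518.0, -216.0, 110.5]
eef_rot: [3.142, 0.0, 2.271]
wrist_force: [0.2, -0.6, 0.6]
finger_gap: 25.6
finger_force: 30.0
```

step_arm(series=[0,0,0,0,1,0,0,0,0,1])

```text
clock: 8.5
eef_pos: [518.0, -216.0, 110.5]
eef_rot: [3.142, 0.0, 2.271]
wrist_force: [-0.2, 0.0, 1.9]
finger_gap: 25.1
finger_force: 30.0
```

Run:
```python
from h import *
for n,(u,v) in dict(scene=(280,180),side=(318,350)).items():
    p,d,i=cam(n); q=cv2.resize(p[v-75:v+75,u-90:u+90],None,fx=3.3,fy=3.3,interpolation=cv2.INTER_CUBIC)
    globals()[n]=q
cv2.imwrite('pics/g.png',cv2.resize(np.vstack([scene,side]),None,fx=.6,fy=.6))
```

```text
(no output)
```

View pics/g.png

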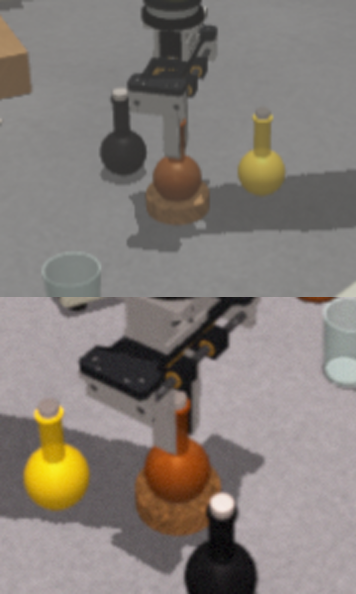

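The gap of 25 mm is more than the 22 mm neck, so the pads probably catch the lip. I'll reopen, go 4 mm lower and close again.

step_arm(series=[0,0,0,0,0.5,0,0,0,0,0.5,0,0,-4,0,0.5,0,0,0,0,0.5,0,0,0,0,1,0,0,0,0,1,0,0,0,0,1,0,0,0,0,1,0,0,0,0,1], squeeze=30)

```text
clock: 9.72
eef_pos: [518.0, -216.0, 106.5]
eef_rot: [3.142, 0.0, 2.271]
wrist_force: [-0.2, 0.7, 0.8]
finger_gap: 25.4
finger_force: 30.0
```

step_arm(series=[0,0,4,0,1,0,0,8,0,1,0,0,12,0,1,0,0,15,0,1,0,0,15,0,1,0,0,10,0,1,0,0,0,0,1,0,0,0,0,1], squeeze=30)

```text
clock: 10.72
eef_pos: [517.8, -215.9, 170.0]
eef_rot: [-3.141, -0.001, 2.271]
wrist_force: [0.3, -0.1, -1.2]
finger_gap: 25.7
finger_force: 30.0
```

Run:
```python
from h import *
for n,(u,v) in dict(scene=(280,170),side=(318,330)).items():
    p,d,i=cam(n); c=cloud(d,i); np.savez('l'+n,p=p,d=d,c=c)
    globals()[n]=cv2.resize(p[v-75:v+75,u-60:u+60],None,fx=3.3,fy=3.3,interpolation=cv2.INTER_CUBIC)
cv2.imwrite('pics/g2.png',np.hstack([scene,side]))
```

```text
(no output)
```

View pics/g2.png

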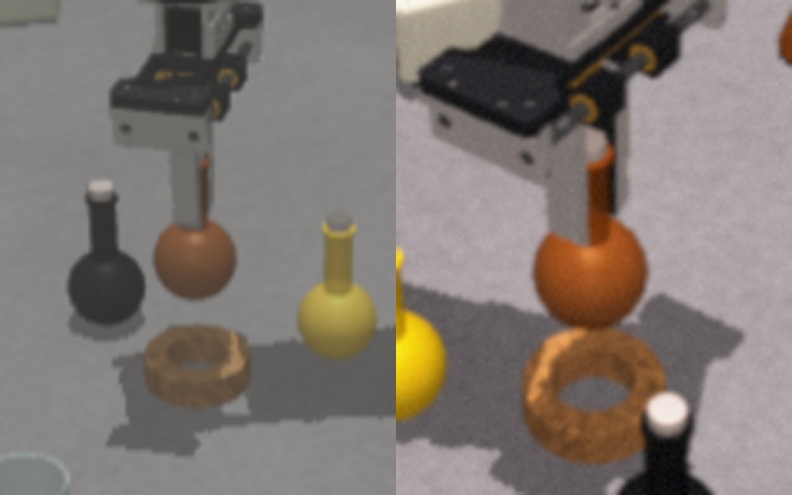

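The flask is lifted clear, hanging in the grip and roughly upright. I'll measure the bulb centre and lean so I can centre it on the cradle.

```bash
cat > bulb.py <<'E'
from h import *
from scipy.optimize import least_squares
def bulb(n,c,p,near,r=60):
    hsv=cv2.cvtColor(p,cv2.COLOR_BGR2HSV)
    m=(hsv[...,0]<16)&(hsv[...,1]>110)&(np.linalg.norm(c-near,axis=2)<r)
    x=c[m]; x=x[x[:,2]<near[2]+22]
    f=least_squares(lambda q:np.linalg.norm(x-q,axis=1)-32,near,loss='soft_l1')
    print(n,len(x),'bulb',f.x.round(1),'res',np.abs(f.fun).mean().round(2)); return f.x
E
python3 - <<'E'
from bulb import *
for n in ['scene','side']:
    f=np.load('l'+n+'.npz'); bulb(n,f['c'],f['p'],np.array([518,-216,108.]))
    c=f['c'];p=f['p']
    # stopper: whitish pts near top
    hsv=cv2.cvtColor(p,cv2.COLOR_BGR2HSV)
    m=(np.hypot(c[...,0]-518,c[...,1]+216)<30)&(abs(c[...,2]-193)<8)
    a=(hsv[...,0]<16)&(hsv[...,1]>110)&(np.hypot(c[...,0]-518,c[...,1]+216)<30)&(c[...,2]>145)
    for z in range(145,200,8):
        b=a&(abs(c[...,2]-z)<4)
        if b.sum()>3: print(z,b.sum(),c[b].mean(0).round(1))
E
```

```text
scene 147 bulb [ 517.8 -216.2  107.9] res 2.08
side 491 bulb [ 517.3 -215.6  110.9] res 0.69
145 13 [ 519.4 -226.4  146.9]
153 30 [ 518.1 -226.8  153.3]
161 24 [ 519.9 -225.8  161.4]
169 25 [ 520.  -225.4  169.1]
177 26 [ 520.6 -225.2  177.3]
185 22 [ 520.4 -225.4  184.9]
193 38 [ 522.1 -224.7  194.2]
```

step_arm(series=[0,0,20,0,1,0,0,40,0,1,5,20,40,0,1,9,40,0,0,1,9,40,0,0,1,9,40,0,0,1,9,40,0,0,1,9,40,0,0,1,9,40,0,0,1,9,40,0,0,1,9,40,0,0,1,9,40,0,0,1,9,36,0,0,1,4,20,0,0,1,0,0,-20,0,1,0,0,-20,0,1,0,0,0,0,1,0,0,0,0,1])

```text
clock: 13.08
eef_pos: [617.3, 219.7, 231.4]
eef_rot: [3.141, 0.0, 2.27]
wrist_force: [1.1, 0.1, -1.4]
finger_gap: 25.2
finger_force: 30.0
```

Run:
```python
from bulb import *
s=manip.read_state(); e=s['eef_pos']; print(e,s['finger_gap'])
for n in ['scene','side']:
    p,d,i=cam(n); c=cloud(d,i); bulb(n,c,p,e+[0,0,-60])
    m=(abs(c[...,2]-127)<4)&(np.hypot(c[...,0]-616,c[...,1]-220)<42)&(p.max(2)<70)
    x=np.ascontiguousarray(c[m][:,:2].astype(np.float32)); print(len(x),cv2.minEnclosingCircle(x))
    q=p[130:300,290:440] if n=='scene' else p[120:290,240:390]
    globals()[n]=cv2.resize(q,None,fx=2.6,fy=2.6)
cv2.imwrite('pics/c.png',np.hstack([scene,side]))
```

```text
[617.27874744 219.72134017 231.4147536 ] 25.221192127419588
scene 312 bulb [616.9 218.8 171.6] res 1.38
262 ((618.7420043945312, 221.82223510742188), 35.369197845458984)
side 317 bulb [617.3 220.5 173.2] res 2.21
164 ((615.9425048828125, 215.6415557861328), 36.46900177001953)
```

View pics/c.png

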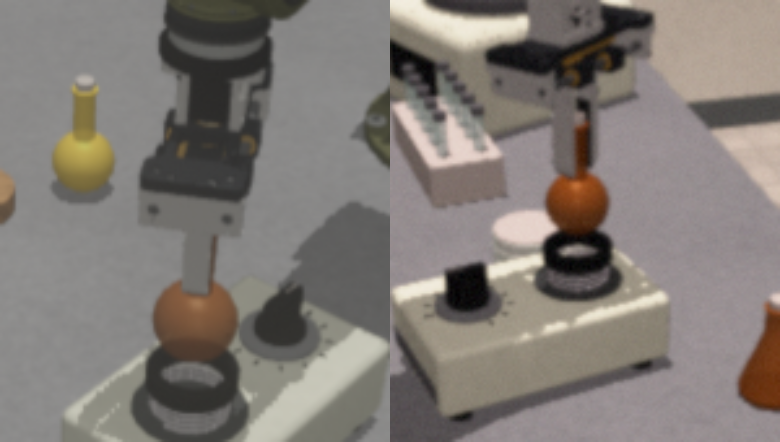

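The bulb hangs over the ring, centred within about 1 mm. Lowering gently now.

step_arm(series=[0,0,-10,0,1,0,0,-8,0,1,0,0,-4,0,1,0,0,-3,0,1,0,0,-2,0,1,0,0,-2,0,1,0,0,0,0,1,0,0,0,0,1], squeeze=45)

```text
clock: 14.18
eef_pos: [617.1, 220.0, 201.8]
eef_rot: [3.141, 0.0, 2.271]
wrist_force: [-1.7, 0.5, 3.6]
finger_gap: 24.6
finger_force: 45.0
```

step_arm(series=[0,0,-2,0,1,0,0,-2,0,1,0,0,-2,0,1,0,0,-1,0,1,0,0,0,0,1,0,0,0,0,1])

```text
clock: 14.92
eef_pos: [617.2, 220.0, 195.2]
eef_rot: [3.141, 0.001, 2.271]
wrist_force: [-2.1, -1.2, 9.1]
finger_gap: 24.9
finger_force: 45.0
```

step_arm(series=[0,0,-2,0,1,0,0,-2,0,1,0,0,-1,0,1,0,0,0,0,1,0,0,0,0,1,0,0,0,0,1])

```text
clock: 15.68
eef_pos: [617.4, 220.0, 190.8]
eef_rot: [3.14, 0.001, 2.271]
wrist_force: [-2.0, -1.4, 12.2]
finger_gap: 25.0
finger_force: 45.0
```

Run:
```python
from bulb import *
s=manip.read_state(); e=s['eef_pos']; print(e,s['finger_gap'],s['wrist_force'])
for n in ['scene','side']:
    p,d,i=cam(n); c=cloud(d,i); bulb(n,c,p,e+[0,0,-60])
    m=(abs(c[...,2]-114)<6)&(np.hypot(c[...,0]-617,c[...,1]-220)<42)&(p.max(2)<70)
    x=c[m]; print('ring z pct',np.percentile(x[:,2],[50,90]))
    q=p[130:300,290:440] if n=='scene' else p[120:290,240:390]
    globals()[n]=cv2.resize(q,None,fx=2.6,fy=2.6)
cv2.imwrite('pics/e.png',np.hstack([scene,side]))
```

```text
[617.36326091 220.03922003 190.75733576] 25.037637927827785 [-1.95652531 -1.35456753 12.24032088]
scene 300 bulb [615.7 218.9 131.8] res 1.28
ring z pct [113.63151733 116.18931109]
side 318 bulb [616.5 220.2 131.7] res 1.43
ring z pct [114.19775151 116.92399842]
```

View pics/e.png

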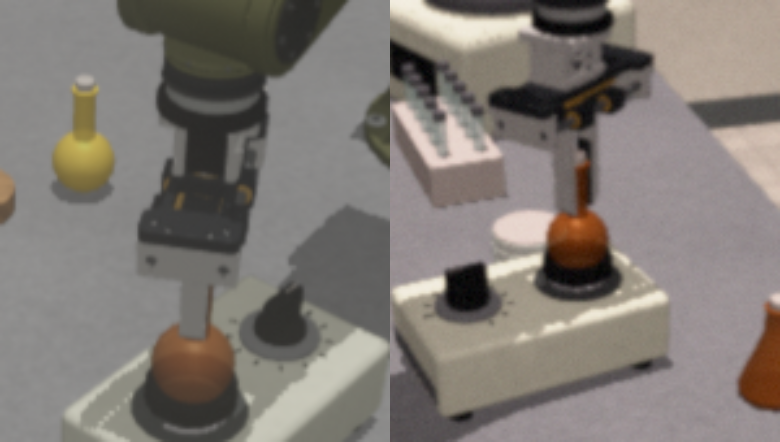

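The bulb is seated upright with the spring compressed: its centre is at 131.8 mm against 146 at rest, so about 13–14 mm down, and the force agrees. The knob is unchanged, so I'm handing in.

```bash
python3 -c "
from cell import manip
print(manip.sign_off())"
```

```text
the job is handed in; nothing more can be done
None
```

I handed the job in with the knob at its anticlockwise stop and the flask upright in the cradle, still gripped and pressed about 13–14 mm down of 15; the hand-in returned no verdict.

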